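# Find the copper-wound transformer by its weight

### The job

One of the two look-alike transformers is properly wound with copper and is clearly heavier: lift the one on the robot's left clear of its pad first to feel its weight, set it gently back on its pad and let go, then lift the right one clear. Finish with the lighter one standing on its own pad and the heavier one held in the gripper, upright and still, about 10 cm above the empty bay plate of the open chassis, and stop while still holding it there. Do not drop the transformers, and leave the multimeter, solder reel and screwdriver where they lie.

Things in the scene. Friction and masses are not known exactly. Their poses are not given: they have to be found in the camera images.
- left_transformer_center (a point): centre (half-way up) of the left transformer, a loose steel-cased block 46 x 46 mm, 50 mm tall, standing on the left pad. Its four flat sides can be gripped. Low on its +x and -x sides a mounting lug sticks out 12 mm (30 mm wide, 3 mm thick, level with the underside); on top, terminal strips with brass blades rise 10 mm above the case. z is up, x runs through the lugs.
- right_transformer_center (a point): centre (half-way up) of the right transformer, a loose steel-cased block 46 x 46 mm, 50 mm tall, standing on the right pad. Its four flat sides can be gripped. Low on its +x and -x sides a mounting lug sticks out 12 mm (30 mm wide, 3 mm thick, level with the underside); on top, terminal strips with brass blades rise 10 mm above the case. z is up, x runs through the lugs.
- left_transformer: the left transformer itself (the robot's left, +y). Origin at the centre of its underside, 25 mm below its centre. The two look the same; the copper-wound one weighs 0.45 to 0.63 kg, the other 0.23 to 0.33 kg; which is which changes from start to start. The winding inside has about 1 mm of play.
- right_transformer: the right transformer itself (farther to the robot's right, -y). Origin at the centre of its underside, 25 mm below its centre. The two look the same; the copper-wound one weighs 0.45 to 0.63 kg, the other 0.23 to 0.33 kg; which is which changes from start to start. The winding inside has about 1 mm of play.
- pad_left_top (a point): centre of the top face of the left pad, a fixed cork pad 100 x 100 mm, 6 mm thick, lying on the table; z is up. It is the one farther to the robot's left.
- pad_right_top (a point): centre of the top face of the right pad, a fixed cork pad 100 x 100 mm, 6 mm thick, lying on the table; z is up. It lies between the left pad and the chassis.
- pad_left: the left pad: origin at the centre of its underside, on the table.
- pad_right: the right pad: origin at the centre of its underside, on the table.
- bay (a point): centre of the top face of the empty steel bay plate (85 x 100 mm, with two small brass studs 6 mm tall) inside the chassis, 7 mm above the table; z is up.
- chassis: open aluminium chassis fixed to the table at the robot's right, 200 (x) x 160 (y) mm, walls 45 mm tall, origin at the centre of its underside; the bay plate lies in its -x half, its centre 45 mm from the origin; a circuit board with parts up to 35 mm above the table fills the +x half.
- multimeter_center (a point): centre of a black multimeter lying flat beyond the work, 128 x 70 x 26 mm (30 mm or so with its dial, 34 mm at the pointer). Leave it alone.
- solder_reel_center (a point): centre of a grey solder reel standing on its flange beyond the work, 60 mm across, 40 mm tall. Leave it alone.
- screwdriver: black-handled screwdriver lying on the table beyond the left pad, 170 mm long. Leave it alone.
There are look-alikes about, which are no part of the job. What is shaped like the right_transformer but green is not meant. What is shaped like the pad_left but yellow is not meant.

How it is judged:
On the way, in this order (a step that is already met when the one before it is completed fails the run):
1. the left transformer is lifted clear of its pad (3 cm or more) while the right one stands on its pad (z of left_transformer_center in the frame of pad_left_top above 0.055 m and horizontal distance between right_transformer_center and pad_right_top below 0.035 m and z of right_transformer_center in the frame of pad_right_top below 0.03 m and angle between right_transformer_center's own z axis and vertical below 0.15 rad), for 0.2 s.
2. the left transformer stands upright on its pad again and is let go (horizontal distance between left_transformer_center and pad_left_top below 0.035 m and z of left_transformer_center in the frame of pad_left_top below 0.03 m and angle between left_transformer_center's own z axis and vertical below 0.15 rad and contact force between left_transformer and the fingers below 0.05 N and linear speed of left_transformer below 0.05 m/s), for 0.1 s.
3. the right transformer is lifted clear of its pad (3 cm or more) while the left one stands on its pad (z of right_transformer_center in the frame of pad_right_top above 0.055 m and horizontal distance between left_transformer_center and pad_left_top below 0.035 m and z of left_transformer_center in the frame of pad_left_top below 0.03 m and angle between left_transformer_center's own z axis and vertical below 0.15 rad), for 0.2 s.
At the end, for the whole second after the job is handed in: The heavier one is held by the fingers, upright within 14 degrees, still, centre within 4 cm sideways of the bay plate's, underside 6 to 18 cm above it, touching nothing else; the lighter one (under 3.8 N on its pad) stands released, upright, within 3.5 cm of its own pad's centre (((horizontal distance between left_transformer_center and bay below 0.04 m and z of left_transformer_center in the frame of bay between 0.085 and 0.205 m and angle between left_transformer_center's own z axis and vertical below 0.25 rad and linear speed of left_transformer below 0.04 m/s and contact force between left_transformer and the fingers above 1 N and contact force between left_transformer and chassis below 0.05 N and contact force between left_transformer and right_transformer below 0.05 N and horizontal distance between right_transformer_center and pad_right_top below 0.035 m and z of right_transformer_center in the frame of pad_right_top below 0.03 m and angle between right_transformer_center's own z axis and vertical below 0.15 rad and contact force between right_transformer and pad_right between 1.5 and 3.8 N and contact force between right_transformer and the fingers below 0.05 N and linear speed of right_transformer below 0.03 m/s) or (horizontal distance between right_transformer_center and bay below 0.04 m and z of right_transformer_center in the frame of bay between 0.085 and 0.205 m and angle between right_transformer_center's own z axis and vertical below 0.25 rad and linear speed of right_transformer below 0.04 m/s and contact force between right_transformer and the fingers above 1 N and contact force between right_transformer and chassis below 0.05 N and contact force between right_transformer and left_transformer below 0.05 N and horizontal distance between left_transformer_center and pad_left_top below 0.035 m and z of left_transformer_center in the frame of pad_left_top below 0.03 m and angle between left_transformer_center's own z axis and vertical below 0.15 rad and contact force between left_transformer and pad_left between 1.5 and 3.8 N and contact force between left_transformer and the fingers below 0.05 N and linear speed of left_transformer below 0.03 m/s))); the arm keeps its last pose, push and grip.
It fails at once if a transformer is dropped (falls freely faster than 0.6 m/s) ((linear speed of left_transformer above 0.6 m/s and contact force between left_transformer and the fingers below 0.05 N) or (linear speed of right_transformer above 0.6 m/s and contact force between right_transformer and the fingers below 0.05 N)).
It fails at once if the multimeter, solder reel or screwdriver is moved more than 3 cm (distance of any of multimeter_center, solder_reel_center, screwdriver from where it was at the start of the episode above 0.03 m).
It also fails if it takes over 58 s, if anything falls off the work surface, if the arm or the gripper's body presses on something with over 40 N, if the wrist force passes 120 N, or if a joint passes its speed limit or range.

### The arm

A 6-joint arm with a two-finger parallel gripper is mounted at the origin on the work surface. World frame = base frame: x ahead of the robot, y to its left, z up, the work surface at z = 0. Lengths are in m, angles in rad, forces in N, time in s.
With the tool pointing down it reaches from about 0.25 to 0.775 m from the base axis. Payload 4 kg.
Tool frame: the origin (TCP) lies on the centre line of the jaws, within the pads' length; the fingertips stand 17 mm ahead of it and the grasp point (between the pads) lies 2 mm behind it; z points along the fingers, y is the line along which they close (so a half turn about z gives the same grasp; the last joint's range is limited). The gripper opens to 94 mm and grips with 3 to 60 N. Pads are 16 mm wide; open, the fingers measure 119 mm over their backs; the gripper's body (75 mm by 177 mm) begins 78 mm behind the grasp point.
Start: joints at [-1.294, 0.087, 1.371, -0, 1.684, -0.103], TCP at [0.204, -0.511, 0.223] pointing down, gripper open.
Joint ranges: [-3.1, 3.1], [-0.76, 2.03], [0.27, 2.55], [-1.08, 4.22], [0.17, 2.65], [-2.57, 2.57]. Speed limits (rad/s): [2.79, 2.79, 3.14, 3.14, 3.14, 3.14].

### API

Orientations are given as a unit quaternion [x, y, z, w].
In Python, from rig import telemetry, get_image, order gives the robot as it stands.
- The arm moves only by the shell command python3 -m creep 'ROWS'. ROWS is JSON, one flat list of numbers, 7 for each row, row after row: the opening, from -1 (shut) to 1 (fully open), then the shift along the world's x, y, z normalised to -1 to 1, where 1 is 0.025 m, then the turn, a rotation vector about the world's x, y, z normalised to -1 to 1, where 1 is 4 degrees. In form: [fingers, dx, dy, dz, ax, ay, az, fingers, dx, dy, dz, ax, ay, az, ...]. A call has 1 to 12 rows; each row shifts and turns the commanded pose from where the row before left it; what a row does not reach is not made up. A row lasts 1/12 s, in which the tool goes at most 41.7 mm and 7.16 degrees, less where a joint would pass 70% of its speed; a pose out of reach is approached as far as the arm can. A call with a number of a shift or a turn outside -1 to 1 is refused whole. A call with a gripper value outside its range is refused whole. The fingers move at their own pace and stop on an object; the grip force is fixed at half the most. Time passes only in rows, so rows that do not move let the fingers close. It gives the time, the measured TCP pose, the force, the opening and the grip force at its end, in the units of the state.
- telemetry.observe(): the state, without advancing time (a new reading comes with each control period).
- get_image(name): name is "side" or "top" or "wrist"; returns a dict with "img" (420x560x3 uint8, blue, green, red), "depth" (420x560 float32, m along the optical axis (not along the pixel's ray), 0 where there is no reading), "camera_matrix" (3x3 intrinsics, pixels), "R" (3x3) and "t" (3): a world point X has camera coordinates R X + t; the wrist camera has in their place "hand_eye" (4x4, takes a point from camera to tool coordinates, whose origin is the TCP and whose axes are the flange's). Camera axes: x right, y down, z forward; pixel columns grow to the right and rows downward; lengths in m; the calibration is good to about 2 mm. A picture is of the moment at which its call begins: read the wrist's pose just before it.
- order.sign_off(): hands the job in; it is judged then, once.
The state is a dict: "time_s": time; "joints": joint angles; "qvel": joint speeds; "tau": joint torques, N m; "ee_pos": TCP position; "tool_rot": TCP orientation; "wrist_force": force on the tool from outside, world axes, zero at the start; "ft_torque": the same for the moment, N m; "gripper_width": opening from 0.0 (shut) to 1.0 (fully open); "gripper_force": force on a finger pad.
Only numpy, scipy, OpenCV 4.12 (cv2) and the standard library are available. Lean on these libraries where they do the work, as an engineer would, in place of code of your own. Each camera call takes 0.05 s, during which the arm holds its last target. There are 200 camera calls.

## Working session

There is one attempt and no reset: what is moved stays moved. The work goes in short steps, Python scripts to look and compute and a shell command to move; the robot and the scene stay as the last step left them, time stands still between calls to the robot, and variables do not carry over. Pictures are saved under pics/ and viewed, at most 10 in all, crops included, and the job is handed in when it is done.

```bash
mkdir -p pics; ls
python3 - <<'E'
from rig import telemetry,get_image
import cv2,numpy as np
print(telemetry.observe())
for n in("top","side"):
    g=get_image(n); cv2.imwrite(f"pics/{n}0.png",g["img"]); np.savez(f"{n}0.npz",**g)
    print(n,g["camera_matrix"].tolist(),g["R"].round(3).tolist(),g["t"].round(3).tolist())
E
```

```text
pics
{'time_s': 0.0, 'joints': array([-1.29410533e+00,  8.79226564e-02,  1.37222794e+00, -2.58211262e-06,
        1.68360140e+00, -1.03097512e-01]), 'qvel': array([-0.00080613, -0.0019908 , -0.00074783,  0.00238687,  0.00101539,
        0.00064115]), 'tau': array([ 7.13307436e-04, -3.40187573e+01, -3.02421248e+01,  7.18921563e-02,
        3.30881635e-02, -1.48665413e-04]), 'ee_pos': array([ 0.20375482, -0.51031866,  0.22133517]), 'tool_rot': array([ 9.82023656e-01,  1.88754798e-01, -9.48727060e-05, -1.07549800e-03]), 'wrist_force': array([ 0.22049698, -0.17352364,  0.08238207]), 'ft_torque': array([ 0.01500736, -0.00132904, -0.0224826 ]), 'gripper_force': 0.0, 'gripper_width': 1.0002530252020976}
top [[457.3794052893406, 0.0, 283.6526931930159], [0.0, 457.3794052893406, 205.98556166592633], [0.0, 0.0, 1.0]] [[-0.0, -1.0, 0.006], [-0.985, -0.001, -0.172], [0.172, -0.006, -0.985]] [0.057, 0.589, 1.174]
side [[507.44479674744593, 0.0, 276.39132341529535], [0.0, 507.44479674744593, 211.86870113405695], [0.0, 0.0, 1.0]] [[-0.838, -0.545, 0.002], [-0.29, 0.442, -0.849], [0.462, -0.712, -0.528]] [0.509, 0.212, 1.168]
```

View pics/top0.png

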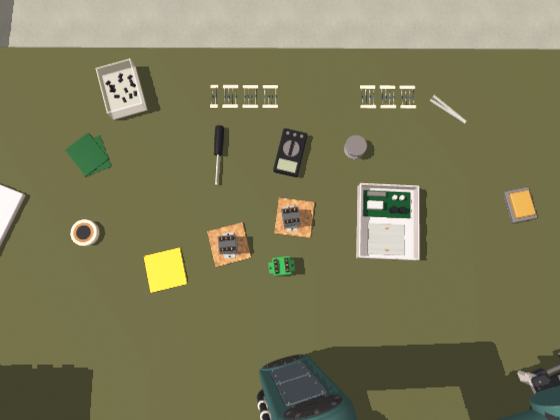

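View pics/side0.png

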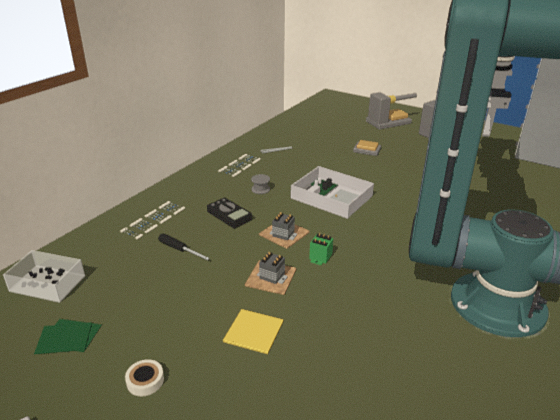

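Top view: candidates for the transformers are grey at (228,245) on the cork pad, grey at (291,217) on the cork pad, and a green one at (281,266), which is a decoy. Pad candidates are cork at (229,245), cork at (295,218), and yellow at (165,270), also a decoy. The bay plate is at (387,238) inside the chassis at (388,222). By the description, left is the grey block at (228,245) and right is the one at (291,217). The side view agrees: left (271,267), right (284,227).

```bash
cat > h.py <<'E'
import numpy as np,cv2
def world(g):
    K,R,t,d=g["camera_matrix"],g["R"],g["t"],g["depth"]
    v,u=np.mgrid[:d.shape[0],:d.shape[1]]
    C=np.stack([(u-K[0,2])/K[0,0]*d,(v-K[1,2])/K[1,1]*d,d],-1)
    return (C-t)@R      # R^T(C-t)
def ray(g,uv,z):
    K,R,t=g["camera_matrix"],g["R"],g["t"]
    o=-R.T@t; r=np.linalg.inv(K)@np.array([uv[0],uv[1],1.])@R
    return o+r*(z-o[2])/r[2]
def rect(P):
    (c,s,a)=cv2.minAreaRect(np.float32(P)); return np.round(c,4),np.round(s,4),round(a,1)
E
python3 - <<'E'
from h import *
g=np.load("top0.npz"); img=g["img"]; W=world(g)
hsv=cv2.cvtColor(img,cv2.COLOR_BGR2HSV)
print("table z",np.median(W[290:320,180:220,2]))
for n,(u,v) in dict(left=(228,245),right=(291,217)).items():
    m=np.zeros(img.shape[:2],np.uint8); m[v-32:v+32,u-32:u+32]=1
    cork=(cv2.inRange(hsv,(3,70,60),(20,255,255))>0)&(m>0)
    cork=cv2.morphologyEx(cork.astype(np.uint8),cv2.MORPH_OPEN,np.ones((3,3)))
    uv=np.argwhere(cork)[:,::-1]
    P=np.array([ray(g,p,.006)[:2] for p in uv]); print(n,"pad",rect(P))
    b=(W[...,2]>.035)&(W[...,2]<.075)&(m>0)
    print(" body n",b.sum(),"zmed",np.percentile(W[b][:,2],[5,50,95]).round(3),rect(W[b][:,:2]))
    # grey case silhouettes & lugs
    gl=(m>0)&~(cork>0)&(W[...,2]<.02)&(hsv[...,1]<60)&(hsv[...,2]>70)
    print(" lugs",gl.sum(),rect(W[gl][:,:2]) if gl.sum()>4 else "")
m=np.zeros(img.shape[:2],bool); m[175:270,345:430]=1
b=m&(W[...,2]>.038)&(W[...,2]<.052); print("chassis",rect(W[b][:,:2]))
cv2.imwrite("pics/crop.png",np.hstack([cv2.resize(img[y-35:y+35,x-35:x+35],(390,390),interpolation=cv2.INTER_CUBIC) for x,y in((228,245),(291,217))]))
for p in((387,238),(388,228),(387,250)): print(ray(g,p,.007).round(3))
E
```

```text
table z 0.00036873792715055105
left pad (array([0.4917, 0.2069]), array([0.1025, 0.1029]), 14.7)
 body n 331 zmed [0.048 0.058 0.065] (array([0.4895, 0.2076]), array([0.0464, 0.0469]), 5.7)
 lugs 77 (array([0.4889, 0.2026]), array([0.0701, 0.0371]), 3.4)
right pad (array([0.5657, 0.0273]), array([0.1027, 0.1029]), 83.1)
 body n 322 zmed [0.048 0.058 0.065] (array([0.5638, 0.0393]), array([0.0472, 0.0463]), 8.6)
 lugs 66 (array([0.5628, 0.0382]), array([0.0688, 0.0364]), 8.2)
chassis (array([ 0.5523, -0.2241]), array([0.1605, 0.2009]), 87.3)
[ 0.508 -0.227  0.007]
[ 0.535 -0.231  0.007]
[ 0.475 -0.226  0.007]
```

View pics/crop.png

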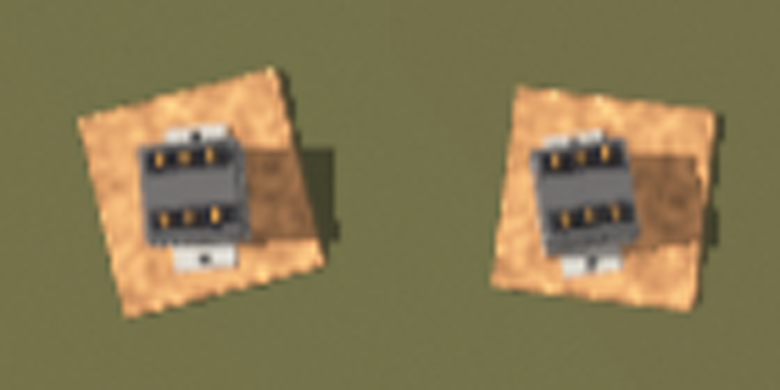

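Both are confirmed as grey transformers on cork. Left is at (0.4895, 0.2076) with yaw about 5°, right at (0.564, 0.039) with yaw about 8.5°, and the bay at about (0.507, -0.224). Moving above the left one.

```bash
python3 -m creep '[1,0.38,0.96,0,0,0,-0.2, 1,0.38,0.96,0,0,0,-0.2, 1,0.38,0.96,0,0,0,-0.2, 1,0.38,0.96,0,0,0,-0.2, 1,0.38,0.96,0,0,0,-0.2, 1,0.38,0.96,0,0,0,-0.2, 1,0.38,0.96,0,0,0,-0.2, 1,0.38,0.96,0,0,0,-0.2, 1,0.38,0.96,0,0,0,-0.2, 1,0.38,0.96,0,0,0,-0.2, 1,0.38,0.96,0,0,0,-0.2, 1,0.38,0.96,0,0,0,-0.2]'
python3 -m creep '[1,0.38,0.96,0,0,0,-0.2, 1,0.38,0.96,0,0,0,-0.2, 1,0.38,0.96,0,0,0,-0.2, 1,0.38,0.96,0,0,0,-0.2, 1,0.38,0.96,0,0,0,-0.2, 1,0.38,0.96,0,0,0,-0.2, 1,0.38,0.96,0,0,0,-0.2, 1,0.38,0.96,0,0,0,-0.2, 1,0.38,0.96,0,0,0,0, 1,0.38,0.96,0,0,0,0, 1,0.38,0.96,0,0,0,0, 1,0.38,0.96,0,0,0,0]'
python3 -m creep '[1,0.38,0.96,0,0,0,0, 1,0.38,0.96,0,0,0,0, 1,0.38,0.96,0,0,0,0, 1,0.38,0.96,0,0,0,0, 1,0.38,0.96,0,0,0,0, 1,0.38,0.96,0,0,0,0, 1,0,0,0,0,0,0, 1,0,0,0,0,0,0, 1,0,0,0,0,0,0]'
```

```text
time_s: 1.1
ee_pos: [0.3179, -0.2214, 0.222]
tool_rot: [0.994, 0.105, -0.0, -0.0]
wrist_force: [0.4, -0.2, 0.5]
gripper_width: 1.002
gripper_force: 0.0
time_s: 2.1
ee_pos: [0.4319, 0.0665, 0.222]
tool_rot: [0.999, 0.05, -0.0, 0.0]
wrist_force: [0.9, 0.4, 0.2]
gripper_width: 1.0
gripper_force: 0.0
time_s: 2.85
ee_pos: [0.4885, 0.2087, 0.222]
tool_rot: [0.999, 0.05, -0.001, 0.0]
wrist_force: [0.0, -0.5, 0.8]
gripper_width: 1.002
gripper_force: 0.0
```

```bash
python3 -m creep '[1,0.04,-0.04,-0.6,0,0,0, 1,0,0,-0.8,0,0,0, 1,0,0,-0.8,0,0,0, 1,0,0,-0.8,0,0,0, 1,0,0,-0.8,0,0,0, 1,0,0,-0.8,0,0,0, 1,0,0,-0.8,0,0,0, 1,0,0,-0.8,0,0,0, 1,0,0,-0.8,0,0,0, 1,0,0,-0.4,0,0,0, 1,0,0,-0.2,0,0,0, 1,0,0,0,0,0,0]'
python3 - <<'E'
from rig import get_image
import cv2
cv2.imwrite("pics/w1.png",get_image("wrist")["img"])
E
```

```text
time_s: 3.85
ee_pos: [0.4892, 0.2073, 0.0317]
tool_rot: [0.999, 0.05, -0.001, 0.0]
wrist_force: [0.1, -0.8, 0.0]
gripper_width: 0.997
gripper_force: 0.0
```

View pics/w1.png

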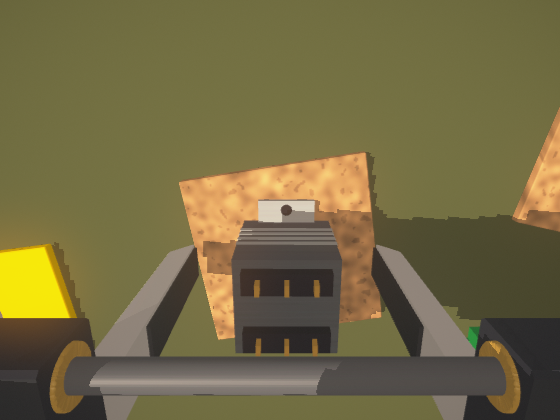

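The wrist view shows the block (case about columns 233–340) centred and square between the fingers at columns 190 and 378. Closing and lifting.

```bash
python3 -m creep '[-1,0,0,0,0,0,0, -1,0,0,0,0,0,0, -1,0,0,0,0,0,0, -1,0,0,0,0,0,0, -1,0,0,0,0,0,0, -1,0,0,0,0,0,0, -1,0,0,0,0,0,0, -1,0,0,0,0,0,0, -1,0,0,0,0,0,0, -1,0,0,0,0,0,0]'
python3 -m creep '[-1,0,0,0.1,0,0,0, -1,0,0,0.2,0,0,0, -1,0,0,0.3,0,0,0, -1,0,0,0.3,0,0,0, -1,0,0,0.3,0,0,0, -1,0,0,0.3,0,0,0, -1,0,0,0.3,0,0,0, -1,0,0,0.2,0,0,0, -1,0,0,0.1,0,0,0, -1,0,0,0,0,0,0, -1,0,0,0,0,0,0, -1,0,0,0,0,0,0]'
for i in 1 2 3; do python3 -m creep '[-1,0,0,0,0,0,0, -1,0,0,0,0,0,0]'; done
```

```text
time_s: 4.73
ee_pos: [0.4901, 0.2075, 0.0326]
tool_rot: [0.999, 0.05, 0.0, 0.001]
wrist_force: [0.3, -4.0, 2.1]
gripper_width: 0.491
gripper_force: 30.0
time_s: 5.73
ee_pos: [0.4895, 0.208, 0.0844]
tool_rot: [0.999, 0.05, -0.001, 0.0]
wrist_force: [0.3, 0.4, -5.7]
gripper_width: 0.49
gripper_force: 30.0
time_s: 5.9
ee_pos: [0.4896, 0.2081, 0.0844]
tool_rot: [0.999, 0.05, -0.001, 0.0]
wrist_force: [-1.4, -0.0, -6.0]
gripper_width: 0.488
gripper_force: 30.0
time_s: 6.07
ee_pos: [0.4898, 0.2081, 0.0848]
tool_rot: [0.999, 0.05, -0.0, 0.0]
wrist_force: [-0.9, -0.3, -5.5]
gripper_width: 0.488
gripper_force: 30.0
time_s: 6.23
ee_pos: [0.4899, 0.2082, 0.085]
tool_rot: [0.999, 0.05, -0.0, 0.0]
wrist_force: [-0.4, -0.2, -5.7]
gripper_width: 0.486
gripper_force: 30.0
```

Left reads about 5.7–6 N (0.58 kg), so it is probably the heavy one. Setting it back.

```bash
python3 -m creep '[-1,0,0,-0.1,0,0,0, -1,0,0,-0.3,0,0,0, -1,0,0,-0.3,0,0,0, -1,0,0,-0.3,0,0,0, -1,0,0,-0.3,0,0,0, -1,0,0,-0.3,0,0,0, -1,0,0,-0.2,0,0,0, -1,0,0,-0.1,0,0,0, -1,0,0,-0.06,0,0,0, -1,0,0,-0.04,0,0,0, -1,0,0,0,0,0,0, -1,0,0,0,0,0,0]'
python3 -m creep '[-1,0,0,-0.04,0,0,0, -1,0,0,0,0,0,0]'
```

```text
time_s: 7.23
ee_pos: [0.4902, 0.2083, 0.0354]
tool_rot: [0.999, 0.05, 0.0, -0.0]
wrist_force: [0.7, -0.1, -6.2]
gripper_width: 0.485
gripper_force: 30.0
time_s: 7.4
ee_pos: [0.4901, 0.2082, 0.0342]
tool_rot: [0.999, 0.05, 0.0, -0.0]
wrist_force: [-0.2, 0.5, -6.5]
gripper_width: 0.486
gripper_force: 30.0
```

```bash
for i in 1 ; do python3 -m creep '[-1,0,0,-0.04,0,0,0, -1,0,0,0,0,0,0, -1,0,0,0,0,0,0]'; python3 -m creep '[-1,0,0,-0.04,0,0,0, -1,0,0,0,0,0,0, -1,0,0,0,0,0,0]';done
```

```text
time_s: 7.65
ee_pos: [0.4898, 0.2081, 0.0329]
tool_rot: [0.999, 0.05, -0.0, 0.0]
wrist_force: [-0.3, 0.3, -5.5]
gripper_width: 0.491
gripper_force: 30.0
time_s: 7.9
ee_pos: [0.4901, 0.2082, 0.0326]
tool_rot: [0.999, 0.05, 0.0, -0.0]
wrist_force: [-0.9, -0.3, -1.0]
gripper_width: 0.491
gripper_force: 30.0
```

Contact made. Releasing, rising and moving over to the right one.

```bash
python3 -m creep '[1,0,0,0,0,0,0, 1,0,0,0,0,0,0, 1,0,0,0,0,0,0, 1,0,0,0,0,0,0, 1,0,0,0,0,0,0, 1,0,0,0,0,0,0, 1,0,0,0,0,0,0, 1,0,0,0,0,0,0, 1,0,0,0,0,0,0]'
python3 -m creep '[1,0,0,0.4,0,0,0, 1,0,0,0.8,0,0,0, 1,0,0,0.8,0,0,0, 1,0,0,0.8,0,0,0, 1,0,0,0.8,0,0,0, 1,0,0,0.8,0,0,0, 1,0,0,0,0,0,0]'
python3 -m creep '[1,0.3,-0.68,0,0,0,0.07, 1,0.3,-0.68,0,0,0,0.07, 1,0.3,-0.68,0,0,0,0.07, 1,0.3,-0.68,0,0,0,0.07, 1,0.3,-0.68,0,0,0,0.07, 1,0.3,-0.68,0,0,0,0.07, 1,0.3,-0.68,0,0,0,0.07, 1,0.3,-0.68,0,0,0,0.07, 1,0.3,-0.68,0,0,0,0.07, 1,0.26,-0.65,0,0,0,0.07, 1,0,0,0,0,0,0, 1,0,0,0,0,0,0]'
python3 - <<'E'
from h import *; from rig import get_image
g=get_image("top"); W=world(g)
for c,r in (((.4895,.2076),.04),((.564,.039),.04)):
    b=(abs(W[...,0]-c[0])<r)&(abs(W[...,1]-c[1])<r)&(W[...,2]>.048)&(W[...,2]<.07); print(b.sum(),rect(W[b][:,:2]) if b.sum()>5 else "")
E
```

```text
time_s: 8.65
ee_pos: [0.4899, 0.2082, 0.032]
tool_rot: [0.999, 0.05, -0.0, 0.0]
wrist_force: [0.4, 0.0, -1.5]
gripper_width: 0.997
gripper_force: 0.0
time_s: 9.23
ee_pos: [0.4927, 0.209, 0.1479]
tool_rot: [0.999, 0.05, 0.005, -0.001]
wrist_force: [0.3, -0.2, 1.2]
gripper_width: 0.997
gripper_force: 0.0
time_s: 10.23
ee_pos: [0.5635, 0.0386, 0.1411]
tool_rot: [0.997, 0.074, -0.001, -0.0]
wrist_force: [0.3, 1.0, -0.0]
gripper_width: 1.002
gripper_force: 0.0
317 (array([0.4896, 0.2091]), array([0.0465, 0.0466]), 5.9)
159 (array([0.5532, 0.0375]), array([0.025 , 0.0461]), 9.0)
```

Left stands where it was. Descending on the right one, gripping and lifting.

```bash
python3 -m creep '[1,0.02,0.02,-0.4,0,0,0, 1,0,0,-0.8,0,0,0, 1,0,0,-0.8,0,0,0, 1,0,0,-0.8,0,0,0, 1,0,0,-0.8,0,0,0, 1,0,0,-0.5,0,0,0, 1,0,0,-0.24,0,0,0, 1,0,0,0,0,0,0]'
python3 -m creep '[-1,0,0,0,0,0,0, -1,0,0,0,0,0,0, -1,0,0,0,0,0,0, -1,0,0,0,0,0,0, -1,0,0,0,0,0,0, -1,0,0,0,0,0,0, -1,0,0,0,0,0,0, -1,0,0,0,0,0,0, -1,0,0,0,0,0,0, -1,0,0,0,0,0,0]'
python3 -m creep '[-1,0,0,0.1,0,0,0, -1,0,0,0.2,0,0,0, -1,0,0,0.3,0,0,0, -1,0,0,0.3,0,0,0, -1,0,0,0.3,0,0,0, -1,0,0,0.3,0,0,0, -1,0,0,0.3,0,0,0, -1,0,0,0.2,0,0,0, -1,0,0,0.1,0,0,0, -1,0,0,0,0,0,0, -1,0,0,0,0,0,0, -1,0,0,0,0,0,0]'
for i in 1 2 3; do python3 -m creep '[-1,0,0,0,0,0,0, -1,0,0,0,0,0,0]'; done
```

```text
time_s: 10.95
ee_pos: [0.5629, 0.0401, 0.0315]
tool_rot: [0.997, 0.075, -0.002, -0.0]
wrist_force: [-0.5, 0.1, -0.5]
gripper_width: 1.001
gripper_force: 0.0
time_s: 11.78
ee_pos: [0.5645, 0.0391, 0.0337]
tool_rot: [0.997, 0.075, 0.0, 0.0]
wrist_force: [-0.1, -1.2, 0.9]
gripper_width: 0.488
gripper_force: 30.0
time_s: 12.78
ee_pos: [0.564, 0.0394, 0.0855]
tool_rot: [0.997, 0.075, -0.001, -0.0]
wrist_force: [-0.1, 0.8, -1.5]
gripper_width: 0.486
gripper_force: 30.0
time_s: 12.95
ee_pos: [0.564, 0.0394, 0.0854]
tool_rot: [0.997, 0.075, -0.001, -0.0]
wrist_force: [0.5, -0.2, -2.9]
gripper_width: 0.489
gripper_force: 30.0
time_s: 13.12
ee_pos: [0.5643, 0.0394, 0.0858]
tool_rot: [0.997, 0.075, -0.0, 0.0]
wrist_force: [-0.4, -0.7, -2.8]
gripper_width: 0.486
gripper_force: 30.0
time_s: 13.28
ee_pos: [0.5644, 0.0394, 0.0859]
tool_rot: [0.997, 0.075, -0.0, 0.0]
wrist_force: [0.2, 0.2, -2.7]
gripper_width: 0.49
gripper_force: 30.0
```

Right reads 2.7 N, so it is light and the left is heavy. Putting the right one back, slightly nearer its pad centre.

```bash
python3 -m creep '[-1,0,-0.1,-0.1,0,0,0, -1,0,-0.1,-0.3,0,0,0, -1,0,-0.1,-0.3,0,0,0, -1,0,0,-0.3,0,0,0, -1,0,0,-0.3,0,0,0, -1,0,0,-0.3,0,0,0, -1,0,0,-0.2,0,0,0, -1,0,0,-0.1,0,0,0, -1,0,0,-0.06,0,0,0, -1,0,0,-0.04,0,0,0, -1,0,0,0,0,0,0, -1,0,0,0,0,0,0]'
python3 -m creep '[-1,0,0,-0.04,0,0,0, -1,0,0,0,0,0,0, -1,0,0,0,0,0,0]'
python3 -m creep '[-1,0,0,-0.04,0,0,0, -1,0,0,0,0,0,0, -1,0,0,0,0,0,0]'
```

```text
time_s: 14.28
ee_pos: [0.5647, 0.0319, 0.0365]
tool_rot: [0.997, 0.075, 0.0, 0.0]
wrist_force: [0.1, 0.0, -2.5]
gripper_width: 0.489
gripper_force: 30.0
time_s: 14.53
ee_pos: [0.5645, 0.0319, 0.0352]
tool_rot: [0.997, 0.075, 0.0, 0.0]
wrist_force: [-0.4, -0.4, -3.1]
gripper_width: 0.489
gripper_force: 30.0
time_s: 14.78
ee_pos: [0.5643, 0.0319, 0.0339]
tool_rot: [0.997, 0.075, -0.0, 0.0]
wrist_force: [-0.9, -0.1, -2.5]
gripper_width: 0.487
gripper_force: 30.0
```

```bash
python3 -m creep '[-1,0,0,-0.03,0,0,0, -1,0,0,0,0,0,0, -1,0,0,0,0,0,0, -1,0,0,0,0,0,0]'
python3 -m creep '[-1,0,0,-0.02,0,0,0, -1,0,0,0,0,0,0, -1,0,0,0,0,0,0, -1,0,0,0,0,0,0]'
```

```text
time_s: 15.12
ee_pos: [0.5646, 0.0319, 0.0337]
tool_rot: [0.997, 0.075, 0.0, 0.0]
wrist_force: [-0.9, 0.2, 0.4]
gripper_width: 0.486
gripper_force: 30.0
time_s: 15.45
ee_pos: [0.5646, 0.0319, 0.0337]
tool_rot: [0.997, 0.075, 0.0, 0.0]
wrist_force: [-2.2, 0.9, 5.3]
gripper_width: 0.487
gripper_force: 30.0
```

```bash
python3 -m creep '[1,0,0,0,0,0,0, 1,0,0,0,0,0,0, 1,0,0,0,0,0,0, 1,0,0,0,0,0,0, 1,0,0,0,0,0,0, 1,0,0,0,0,0,0, 1,0,0,0,0,0,0, 1,0,0,0,0,0,0, 1,0,0,0,0,0,0]'
python3 -m creep '[1,0,0,0.4,0,0,0, 1,0,0,0.8,0,0,0, 1,0,0,0.8,0,0,0, 1,0,0,0.8,0,0,0, 1,0,0,0.8,0,0,0, 1,0,0,0.8,0,0,0, 1,0,0,0,0,0,0]'
python3 -m creep '[1,-0.3,0.71,0,0,0,-0.07, 1,-0.3,0.71,0,0,0,-0.07, 1,-0.3,0.71,0,0,0,-0.07, 1,-0.3,0.71,0,0,0,-0.07, 1,-0.3,0.71,0,0,0,-0.07, 1,-0.3,0.71,0,0,0,-0.07, 1,-0.3,0.71,0,0,0,-0.07, 1,-0.3,0.71,0,0,0,-0.07, 1,-0.3,0.71,0,0,0,-0.07, 1,-0.3,0.69,0,0,0,-0.07, 1,0,0,0,0,0,0, 1,0,0,0,0,0,0]'
python3 - <<'E'
from h import *; from rig import get_image
g=get_image("top"); W=world(g); cv2.imwrite("pics/t2.png",g["img"])
for c,r in (((.4895,.2076),.04),((.564,.034),.04)):
    b=(abs(W[...,0]-c[0])<r)&(abs(W[...,1]-c[1])<r)&(W[...,2]>.048)&(W[...,2]<.07); print(b.sum(),W[b][:,2].max(),rect(W[b][:,:2]) if b.sum()>5 else "")
E
```

```text
time_s: 16.2
ee_pos: [0.5644, 0.0319, 0.0327]
tool_rot: [0.997, 0.075, 0.0, 0.0]
wrist_force: [-0.1, -0.0, 0.5]
gripper_width: 0.996
gripper_force: 0.0
time_s: 16.78
ee_pos: [0.5673, 0.0318, 0.1489]
tool_rot: [0.997, 0.075, 0.005, 0.001]
wrist_force: [-0.6, -0.5, 0.5]
gripper_width: 0.997
gripper_force: 0.0
time_s: 17.78
ee_pos: [0.4888, 0.2092, 0.1421]
tool_rot: [0.999, 0.051, -0.0, 0.0]
wrist_force: [0.0, 0.6, 0.7]
gripper_width: 0.998
gripper_force: 0.0
54 0.06858283694751104 (array([0.4723, 0.2172]), array([0.0244, 0.0132]), 89.4)
303 0.06964870374386961 (array([0.5638, 0.0325]), array([0.0466, 0.0457]), 8.2)
```

Right stands at (0.564, 0.0325), 5 mm from its pad centre. Grasping the left one again and lifting it high.

```bash
python3 -m creep '[1,0.03,0,-0.4,0,0,0, 1,0,0,-0.8,0,0,0, 1,0,0,-0.8,0,0,0, 1,0,0,-0.8,0,0,0, 1,0,0,-0.8,0,0,0, 1,0,0,-0.5,0,0,0, 1,0,0,-0.26,0,0,0, 1,0,0,0,0,0,0]'
python3 -m creep '[-1,0,0,0,0,0,0, -1,0,0,0,0,0,0, -1,0,0,0,0,0,0, -1,0,0,0,0,0,0, -1,0,0,0,0,0,0, -1,0,0,0,0,0,0, -1,0,0,0,0,0,0, -1,0,0,0,0,0,0, -1,0,0,0,0,0,0, -1,0,0,0,0,0,0]'
python3 -m creep '[-1,0,0,0.1,0,0,0, -1,0,0,0.2,0,0,0, -1,0,0,0.4,0,0,0, -1,0,0,0.5,0,0,0, -1,0,0,0.5,0,0,0, -1,0,0,0.5,0,0,0, -1,0,0,0.5,0,0,0, -1,0,0,0.5,0,0,0, -1,0,0,0.5,0,0,0, -1,0,0,0.3,0,0,0, -1,0,0,0.1,0,0,0, -1,0,0,0,0,0,0]'
```

```text
time_s: 18.5
ee_pos: [0.4889, 0.2075, 0.0312]
tool_rot: [0.999, 0.05, -0.002, 0.001]
wrist_force: [-0.3, 0.2, -1.0]
gripper_width: 0.998
gripper_force: 0.0
time_s: 19.33
ee_pos: [0.4903, 0.2086, 0.0339]
tool_rot: [0.999, 0.05, 0.0, 0.0]
wrist_force: [0.4, -1.9, 1.8]
gripper_width: 0.483
gripper_force: 30.0
time_s: 20.33
ee_pos: [0.4906, 0.2091, 0.1372]
tool_rot: [0.999, 0.05, 0.001, -0.0]
wrist_force: [0.0, 0.5, -6.1]
gripper_width: 0.487
gripper_force: 30.0
```

```bash
python3 -m creep '[-1,0.03,-0.2,0,0,0,0, -1,0.03,-0.4,0,0,0,0, -1,0.03,-0.6,0,0,0,0, -1,0.03,-0.8,0,0,0,0, -1,0.03,-0.8,0,0,0,0, -1,0.03,-0.8,0,0,0,0, -1,0.03,-0.8,0,0,0,0, -1,0.03,-0.8,0,0,0,0, -1,0.03,-0.8,0,0,0,0, -1,0.03,-0.8,0,0,0,0, -1,0.03,-0.8,0,0,0,0, -1,0.03,-0.8,0,0,0,0]'
python3 -m creep '[-1,0.03,-0.8,0,0,0,0, -1,0.03,-0.8,0,0,0,0, -1,0.03,-0.8,0,0,0,0, -1,0.03,-0.8,0,0,0,0, -1,0.03,-0.8,0,0,0,0, -1,0.03,-0.8,0,0,0,0, -1,0.03,-0.8,0,0,0,0, -1,0.03,-0.8,0,0,0,0, -1,0.03,-0.8,0,0,0,0, -1,0.03,-0.6,0,0,0,0, -1,0.03,-0.5,0,0,0,0, -1,0.02,-0.3,0,0,0,0]'
python3 -m creep '[-1,0,-0.1,0,0,0,0, -1,0,-0.1,0,0,0,0, -1,0,0,0,0,0,0, -1,0,0,0,0,0,0, -1,0,0,0,0,0,0, -1,0,0,0,0,0,0, -1,0,0,0,0,0,0, -1,0,0,0,0,0,0, -1,0,0,0,0,0,0, -1,0,0,0,0,0,0]'
python3 - <<'E'
from rig import get_image
import cv2,numpy as np
cv2.imwrite("pics/end.png",cv2.resize(np.hstack([get_image("top")["img"],get_image("side")["img"]]),(800,300)))
E
```

```text
time_s: 21.33
ee_pos: [0.4982, -0.0029, 0.1352]
tool_rot: [0.999, 0.05, -0.001, 0.0]
wrist_force: [-0.4, 0.3, -5.9]
gripper_width: 0.483
gripper_force: 30.0
time_s: 22.33
ee_pos: [0.5073, -0.2177, 0.1356]
tool_rot: [0.999, 0.049, -0.001, -0.0]
wrist_force: [-0.2, -0.2, -4.5]
gripper_width: 0.488
gripper_force: 30.0
time_s: 23.17
ee_pos: [0.5079, -0.221, 0.1363]
tool_rot: [0.999, 0.05, 0.0, 0.0]
wrist_force: [-0.6, 0.1, -6.1]
gripper_width: 0.485
gripper_force: 30.0
```

View pics/end.png

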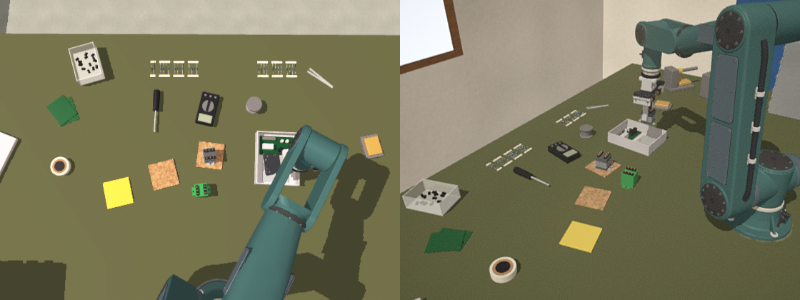

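The picture shows the right transformer upright on its pad (210,155 in the top half), an empty left pad (163,173), and the heavy one held over the chassis bay. Nothing else has moved. Handing in.

```bash
python3 -c "
from rig import order
print(order.sign_off())"
```

```text
the job is handed in; nothing more can be done
None
```

I handed the job in at about 23 s: the left transformer is the heavier one (about 6 N against 2.7 N) and is held upright and still about 10 cm above the bay plate, while the lighter right one stands released on its own pad; the sign-off returned no verdict.

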